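Pin the swing arm of the assembly jig in line

ROBOT

A 6-joint arm with a two-finger parallel gripper is mounted at the origin on a cart in front of the work surface, level with it; the furniture and walls round the work are solid. World frame = base frame: x ahead of the robot, y to its left, z up, the work surface at z = 0. Lengths are in m, angles in rad, forces in N, time in s.
With the tool pointing down it reaches from about 0.35 to 0.775 m from the base axis. Payload 7.3 kg.
Tool frame: the origin (TCP) lies at the centre of the arm's flange, where the gripper is bolted on; the fingertips stand 178 mm ahead of it and the grasp point (between the pads) lies 159 mm ahead of it; z points along the fingers, y is the line along which they close (so a half turn about z gives the same grasp; the last joint's range is limited). The gripper opens to 92 mm and grips with 3 to 60 N. Pads are 19 mm wide; open, the fingers measure 130 mm over their backs; the gripper's body (75 mm by 190 mm) begins 47 mm behind the grasp point.
Start: joints at [0.984, 0.342, 1.524, -0, 1.275, -0.146], TCP at [0.224, 0.475, 0.405] pointing down, gripper open.
Joint ranges: [-2.53, 2.53], [-0.77, 2.02], [0.04, 2.7], [-1, 4.14], [0.28, 2.66], [-3.11, 3.11]. Speed limits (rad/s): [2.57, 2.57, 3.14, 3.14, 3.14, 3.14].

INTERFACE

Orientations are given as [roll, pitch, yaw] about the fixed x, y, z axes, in that order (R = Rz(yaw) Ry(pitch) Rx(roll)).
In Python, from cell import robot, vision gives the robot as it stands (robot), with the cameras (vision).
- The arm moves only by the shell command python3 drive.py 'ROWS' [OPENING] [FORCE]. ROWS is a JSON list of rows, 1 to 8 of them, each an object with the fields tx, ty, tz (the shift in m), rx, ry, rz (a rotation vector in rad); a field left out counts as zero; each row shifts and turns the commanded pose from where the row before left it, along the tool's axes as they then stand; what a row does not reach is not made up. A row lasts 1/12 s, in which the tool goes at most 0.0417 m and 0.125 rad, less where a joint would pass 70% of its speed; a pose out of reach is approached as far as the arm can. OPENING is the finger opening in m, set as the command begins (- or left out keeps the last). The fingers move at their own pace and stop on an object; FORCE is the grip in N (left out, the last holds). Time passes only in rows, so rows that do not move let the fingers close. It prints the time, the measured TCP pose, the force, the opening and the grip force at its end. Input that does not fit is refused with a message, and nothing moves.
- robot.observe(): the state, without advancing time (a new reading comes with each control period).
- vision.read_camera(name): name is "scene" or "side" or "wrist"; returns a dict with "image" (480x640x3 uint8, red, green, blue), "fx", "fy", "cx", "cy" (pixels), "pose" (4x4, takes a point from camera to world coordinates). Camera axes: x right, y down, z forward; pixel columns grow to the right and rows downward; lengths in m; the calibration is good to about 2 mm. A picture is of the moment at which its call begins. There is no depth.
- robot.hand_in(): hands the job in; it is judged then, once.
The state is a dict: "time": time; "qpos": joint angles; "qvel": joint speeds; "joint_efforts": joint torques, N m; "tool_pos": TCP position; "tool_rot": TCP orientation; "contact_force": force on the tool from outside, world axes, zero at the start; "torque": the same for the moment, N m; "opening": finger opening in m; "grip_force": force on a finger pad.
Only numpy, scipy, OpenCV 4.12 (cv2) and the standard library are available. Lean on these libraries where they do the work, as an engineer would, in place of code of your own. Each camera call takes 0.05 s, during which the arm holds its last target. There are 200 camera calls.

TASK

Swing the blue arm of the jig back against its spring plunger, so that its hole overlaps the hole in the dark steel base. Take the tapered pin with the orange head from its wooden rest, stand it nose down in the two overlapping holes and let go of it; then press it down from above until its collar sits flat on the arm, so that the taper pulls the holes into line. Leave the pin in place and do not disturb the pot, the circuit board or the red screwdriver.

Things in the scene. Friction and masses are not known exactly. Their poses are not given: they have to be found in the camera images.
- jig: Jig, fixed: dark steel base block 60 mm high, x -30 to +140 mm, y -35 to +35 mm; low bolted feet (12 mm high, to 63 mm from the centre line, at x = 0 and 100 mm); plunger housing 72 mm high at x = 75 mm, y = 30 to 60 mm. Origin: on the worktop under the arm's pivot screw; x runs along the block from pivot to hole.
- base_hole (a point): Centre of the hole in the base's top face, 60 mm above the worktop, 110 mm from the pivot along the jig's x. Round, 17 mm across for the first 24 mm, then a concentric 11 mm guide bore for the pin's pilot, right through. Axes as the jig's.
- swing_arm (a joint): Angle of the blue arm about its vertical pivot, rad: 0 = holes concentric, negative = free end swung to the jig's -y side (clockwise from above). Range -0.5 to 0.15, light friction 0.1 N m. From -0.03 up a brass spring plunger (3 to 5 N) pushes its +y edge back: let go, it rests near -0.03, holes 3.3 mm apart. Flat bar 44 mm wide, 61 to 73 mm above the worktop.
- swing_hole (a point): Centre of the 17 mm through hole in the arm, at the arm's top face (73 mm above the worktop), 110 mm from the pivot. The arm runs from 25 mm behind the pivot to 175 mm beyond; the pivot screw rises to 81 mm.
- swing_end (a point): Point on the arm's centre line 160 mm from the pivot (15 mm short of the free end), at half its thickness, 67 mm above the worktop; the side edges are 22 mm to each side. x axis along the arm, away from the pivot. Here the arm overhangs the base's end: a good place to push its side.
- pin: Loose steel pin, 90 g, nose down. Origin: nose tip; z up. From the tip: pilot 8 mm diameter to 32 mm, taper 8 to 16 mm diameter to 50 mm, straight to 72 mm, steel collar 28 mm diameter to 77 mm, orange head 22 mm diameter to 102 mm, flat top: grip here. Lowered on the base hole's axis it stops with its tip 38 to 47 mm below the base's top; pressing (10 to 20 N) moves the arm. Home: 59 mm.
- pin_rest: Wooden block, fixed, 50 x 50 x 76 mm high, with a 20 mm through hole in its middle in which the pin stands loosely, hanging by its collar on the top. Origin: centre of its underside on the worktop.
- flux_pot: Bystander: small round pot, amber with a white lid, 42 mm across, 23 mm high; origin under its centre.
- pcb_blue: Bystander: blue circuit board, 44 x 64 mm, 15 mm high with its components; origin under its centre.
- red_driver: Bystander: screwdriver with a red handle, 146 mm long along its x axis, 16 mm high; origin under its centre.

How it is judged:
On the way:
1. the pin stands in both holes, its nose at least 15 mm below the top of the base, let go and not yet pressed home (z of pin in the frame of base_hole between -0.055 and -0.015 m and horizontal distance between pin and base_hole below 0.01 m and angle between pin's own z axis and vertical below 0.5 rad and contact force between the fingers and pin below 0.1 N), for 0.2 s.
At the end, for the whole second after the job is handed in: The pin is home in both holes (collar within 2 mm of the arm, nose tip at least 57 mm below the top of the base and within 4 mm of the hole's axis), upright within 0.08 rad and at rest, and the arm's hole is within 1.8 mm of the base's hole (z of pin in the frame of base_hole below -0.057 m and horizontal distance between pin and base_hole below 0.004 m and horizontal distance between swing_hole and base_hole below 0.0018 m and angle between pin's own z axis and vertical below 0.08 rad and linear speed of pin below 0.02 m/s); the robot touches nothing.
It fails at once if the flux pot is moved more than 20 mm (distance of flux_pot from where it was at the start of the episode above 0.02 m).
It fails at once if the circuit board is moved more than 20 mm (distance of pcb_blue from where it was at the start of the episode above 0.02 m).
It fails at once if the red screwdriver is moved more than 20 mm (distance of red_driver from where it was at the start of the episode above 0.02 m).
It also fails if it takes over 72 s, if anything falls off the work surface, if the arm or the gripper's body presses on something with over 40 N, if the wrist force passes 120 N, or if a joint passes its speed limit or range.

## Working session

There is one attempt and no reset: what is moved stays moved. The work goes in short steps, Python scripts to look and compute and a shell command to move; the robot and the scene stay as the last step left them, time stands still between calls to the robot, and variables do not carry over. Pictures are saved under pics/ and viewed, at most 13 in all, crops included, and the job is handed in when it is done.

```bash
ls; mkdir -p pics
python3 - <<'E'
from cell import robot, vision
import cv2,numpy as np
o=robot.observe();print(o)
for n in("scene","side"):
    c=vision.read_camera(n);cv2.imwrite(f"pics/{n}0.png",c["image"][:,:,::-1]);print(n,c["fx"],c["cx"],c["cy"],np.round(c["pose"],3).tolist())
E
```

```text
cell.py
drive.py
pics
{'time': 0.0, 'qpos': array([ 9.84017061e-01,  3.42689392e-01,  1.52504623e+00, -1.30076161e-05,
        1.27540786e+00, -1.45994395e-01]), 'qvel': array([ 0.0005825 , -0.00015485,  0.0015652 , -0.00116732,  0.00016281,
        0.00173649]), 'joint_efforts': array([-1.62954784e-03, -4.31219566e+01, -2.44224733e+01,  7.16647971e-02,
        5.56956267e-02, -1.15626049e-04]), 'tool_pos': array([0.22388503, 0.47470153, 0.40405186]), 'tool_rot': array([-3.14005652e+00, -2.13302171e-04,  2.70081142e+00]), 'contact_force': array([1.04335247, 0.25942109, 0.41342415]), 'torque': array([-0.03279578, -0.0269022 , -0.00032032]), 'grip_force': 0.0, 'opening': 0.09165849469724949}
scene 559.1173972958587 324.38960959596324 239.392721779999 [[0.622, -0.511, 0.594, 0.008], [-0.783, -0.398, 0.478, -0.628], [-0.008, -0.762, -0.647, 0.688], [0.0, 0.0, 0.0, 1.0]]
side 608.6281594310241 322.7958812396787 247.57317526854854 [[-0.951, -0.208, 0.23, 0.321], [-0.31, 0.59, -0.745, 0.656], [0.019, -0.78, -0.626, 0.786], [0.0, 0.0, 0.0, 1.0]]
```

View pics/scene0.png

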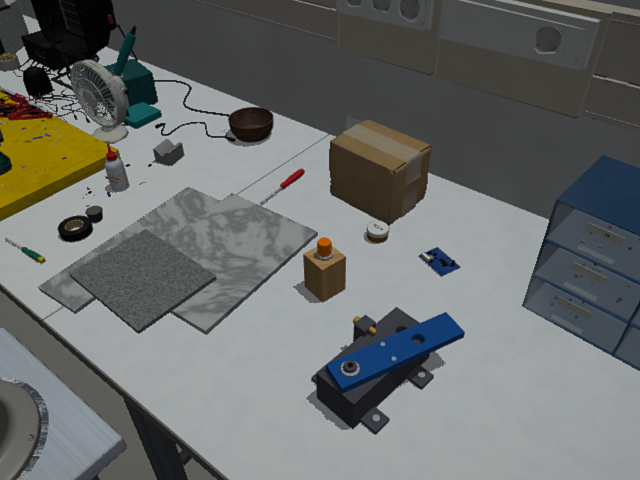

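View pics/side0.png

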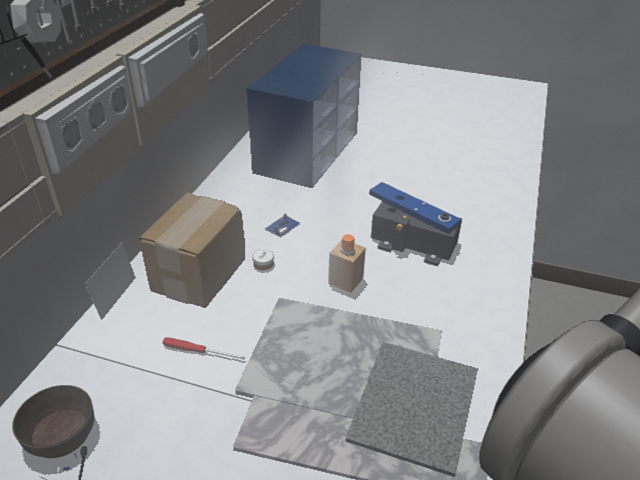

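Scene: pivot screw is at about (350,367), arm hole (418,339), orange head (324,247), plunger (366,325). The side view shows the same objects: screw (445,217), head (348,244). Next I measure them in both views.

```bash
cat > h.py <<'E'
from cell import robot, vision
import cv2,numpy as np
def ray(c,u,v,z):
    P=c["pose"];d=P[:3,:3]@np.array([(u-c["cx"])/c["fx"],(v-c["cy"])/c["fy"],1.]);o=P[:3,3]
    return (o+d*(z-o[2])/d[2])[:2]
def big(m):
    cs,_=cv2.findContours(m.astype(np.uint8),cv2.RETR_EXTERNAL,cv2.CHAIN_APPROX_NONE);return max(cs,key=cv2.contourArea)[:,0]
def hsv(c): return cv2.cvtColor(c["image"],cv2.COLOR_RGB2HSV).astype(int)
E
python3 - <<'E'
from h import *
for n,box in(("scene",(300,300,480,430)),("side",(360,170,470,270))):
    c=vision.read_camera(n);H=hsv(c);h,s,v=H[...,0],H[...,1],H[...,2]
    m=(h<16)&(s>170)&(v>110); m[:230]=0;m[265:]=0
    if n=="side": m=(h<14)&(s>130)&(v>110);m[:230]=0;m[260:]=0;m[:,:330]=0;m[:,370:]=0
    k=big(m);print(n,"head px",k.min(0),k.max(0),"mid",ray(c,*((k.min(0)+k.max(0))/2),.0935), "blob mean",ray(c,*np.argwhere(m).mean(0)[::-1],.0935))
    b=(h>100)&(h<125)&(s>150)&(v>60);x0,y0,x1,y1=box;M=np.zeros_like(b);M[y0:y1,x0:x1]=b[y0:y1,x0:x1]
    k=big(M);W=np.array([ray(c,*p,.073) for p in k],np.float32)
    r=cv2.minAreaRect(W*1000);print("arm rect",r, np.round(cv2.boxPoints(r)).tolist())
    im=c["image"][y0:y1,x0:x1,::-1];f=4 if n=="scene" else 5
    cv2.imwrite(f"pics/{n}_crop.png",cv2.resize(im,None,fx=f,fy=f,interpolation=cv2.INTER_CUBIC))
E
```

```text
scene head px [318 238] [330 245] mid [ 0.54853872 -0.19161166] blob mean [ 0.5484014  -0.19206881]
arm rect ((452.12451171875, -395.8336181640625), (44.841957092285156, 199.8284454345703), 66.2632064819336) [[352.0, -376.0], [535.0, -457.0], [553.0, -416.0], [370.0, -335.0]]
side head px [348 235] [353 240] mid [ 0.5368918  -0.21483173] blob mean [ 0.53692591 -0.21363198]Traceback (most recent call last):
  File "<stdin>", line 8, in <module>
  File "h.py", line 7, in big
    cs,_=cv2.findContours(m.astype(np.uint8),cv2.RETR_EXTERNAL,cv2.CHAIN_APPROX_NONE);return max(cs,key=cv2.contourArea)[:,0]
                                                                                             ~~~^^^^^^^^^^^^^^^^^^^^^^^^
ValueError: max() iterable argument is empty
```

View pics/scene_crop.png

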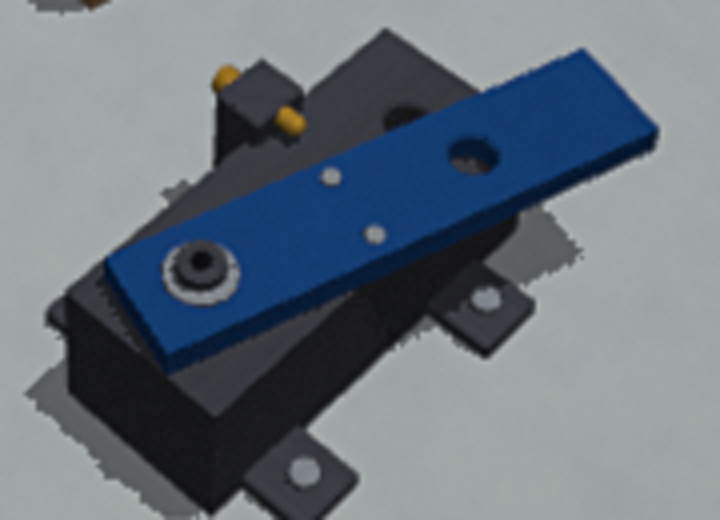

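Run:
```python
from h import *
c=vision.read_camera("scene")
for nm,u,v,z in(("far+y",388,30,.06),("near+y",70,300,.06),("near-y",213,415,.06),("screw",201,262,.081),("armhole",474,155,.073),("basehole",408,122,.06),("footbolt1",305,472,.012),("footbolt2",487,298,.012)):
    print(nm,ray(c,300+u/4,300+v/4,z))
H=hsv(c);h,s,v=H[...,0],H[...,1],H[...,2]
print(H[236:262:2,324].tolist())
c=vision.read_camera("side");H=hsv(c);print(H[232:262:2,348].tolist());print(H[200,420],H[195,390])
print("side screw",ray(c,445,217,.081))
i=c["image"][...,::-1]
a=cv2.resize(i[170:270,360:470],None,fx=5,fy=5,interpolation=cv2.INTER_CUBIC)
b=cv2.resize(i[225:300,320:370],None,fx=5,fy=5,interpolation=cv2.INTER_CUBIC);b=cv2.copyMakeBorder(b,0,a.shape[0]-b.shape[0],0,0,0)
cv2.imwrite("pics/sc.png",np.hstack([a,b]))
```

```text
far+y [ 0.52651844 -0.35005519]
near+y [ 0.35657013 -0.33253555]
near-y [ 0.35038613 -0.3967983 ]
screw [ 0.38344169 -0.3670435 ]
armhole [ 0.48432426 -0.41174527]
basehole [ 0.49284793 -0.38034048]
footbolt1 [ 0.37791871 -0.41678383]
footbolt2 [ 0.47732179 -0.42856696]
[[105, 9, 167], [14, 255, 182], [15, 255, 183], [15, 255, 183], [15, 255, 185], [14, 255, 88], [14, 255, 77], [14, 255, 73], [13, 255, 71], [14, 255, 85], [8, 152, 84], [106, 30, 126], [12, 52, 73]]
[[105, 12, 220], [11, 91, 215], [10, 131, 216], [10, 128, 217], [10, 132, 222], [7, 81, 141], [7, 76, 137], [8, 81, 136], [8, 76, 134], [8, 81, 133], [114, 10, 129], [120, 4, 115], [15, 59, 152], [15, 73, 189], [14, 62, 156]]
[111 106 152] [110 117 148]
side screw [ 0.38164805 -0.35711068]
```

View pics/sc.png

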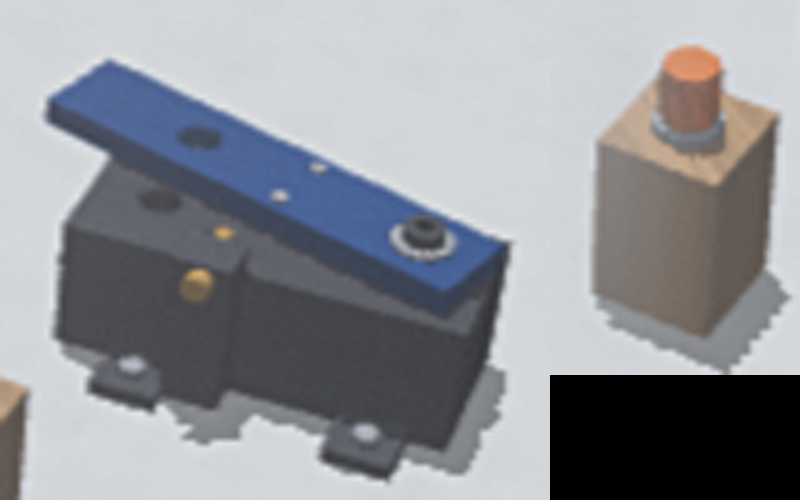

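Run:
```python
from h import *
s=vision.read_camera("scene");d=vision.read_camera("side")
S=lambda u,v:(300+u/4,300+v/4); D=lambda u,v:(360+u/5,170+v/5)
for nm,a,b,z in(("pin",(324,241.5),(348.2,237.8),.106),("screw",S(201,259),D(423,224),.081),("armhole",S(474,154),D(200,137),.073),("far arm corner",S(585,50),D(47,100),.073),("bolt1",S(305,472),D(0,0),.012)):
    print(nm,ray(s,*a,z),ray(d,*b,z))
    P=[np.diag([1,1,1,1.])[:3]@np.linalg.inv(c["pose"]) for c in(s,d)]
    x=[np.array([(p[0]-c["cx"])/c["fx"],(p[1]-c["cy"])/c["fy"]]) for p,c in((a,s),(b,d))]
    X=cv2.triangulatePoints(P[0],P[1],x[0],x[1])[:,0];print("   tri",X[:3]/X[3])
print("basehole",ray(s,*S(406,120),.06),ray(d,*D(160,201),.06))
print("side far+y,near+y base corner",ray(d,*D(68,224),.06),ray(d,*D(465,335),.06))
print("side bolts +y",ray(d,*D(132,364),.012),ray(d,*D(366,433),.012))
```

```text
pin [ 0.5371687  -0.20077876] [ 0.53671594 -0.19686146]
   tri [ 0.5378927  -0.19962372  0.10427774]
screw [ 0.38441937 -0.36632233] [ 0.38361269 -0.36436022]
   tri [ 0.38420869 -0.3659564   0.08026512]
armhole [ 0.48471081 -0.41151183] [ 0.48311996 -0.40716173]
   tri [ 0.48457702 -0.41086562  0.07133593]
far arm corner [ 0.55190431 -0.41814249] [ 0.55081959 -0.41280198]
   tri [ 0.55254718 -0.41735498  0.07074562]
bolt1 [ 0.37791871 -0.41678383] [ 0.61420089 -0.58174307]
   tri [ 0.48578456 -0.43434019  0.04801517]
basehole [ 0.4932003  -0.37926043] [ 0.49155848 -0.37444788]
side far+y,near+y base corner [ 0.52355886 -0.34578037] [ 0.35778707 -0.32543552]
side bolts +y [ 0.48751471 -0.32475274] [ 0.38823041 -0.3123341 ]
```

```bash
cat >> h.py <<'E'
from scipy.spatial.transform import Rotation as Ro
def to(x,y,z,yaw=None):
    o=robot.observe();R=Ro.from_euler("xyz",o["tool_rot"])
    print("d tool",np.round(R.inv().apply(np.array([x,y,z])-o["tool_pos"]),4),"pos",np.round(o["tool_pos"],4),"rot",np.round(o["tool_rot"],4),"F",np.round(o["contact_force"],1))
    if yaw is not None: print("  rotvec",np.round((R.inv()*Ro.from_euler("xyz",[np.pi,0,yaw])).as_rotvec(),4))
E
python3 drive.py '[{"rz":-0.107},{"rz":-0.107},{"rz":-0.107},{}]' 0 10
python3 -c "
from h import *
to(.45,0,.40,3.0246)
s=vision.read_camera('scene')
print(ray(s,527,305,0),ray(s,640,368,0),ray(s,400,219,0),ray(s,331,190,0))"
```

```text
time: 0.73
tool_pos: [0.224, 0.4748, 0.4047]
tool_rot: [-3.142, 0.0, 3.026]
contact_force: [0.8, 0.6, 0.7]
opening: 0.0693
grip_force: 0.0
d tool [-0.2795 -0.4454  0.0047] pos [0.224  0.4748 0.4047] rot [-3.1415  0.      3.0255] F [0.8 0.6 0.7]
  rotvec [-0.0001  0.      0.0009]
[ 0.71384695 -0.4906858 ] [ 0.69576287 -0.67415987] [ 0.77989817 -0.19930447] [ 0.77427972 -0.03024646]
```

```bash
python3 drive.py '[{"tx":-0.0215,"ty":-0.034},{"tx":-0.0215,"ty":-0.034},{"tx":-0.0215,"ty":-0.034},{"tx":-0.0215,"ty":-0.034},{"tx":-0.0215,"ty":-0.034},{"tx":-0.0215,"ty":-0.034},{"tx":-0.0215,"ty":-0.034}]' >/dev/null
python3 drive.py '[{"tx":-0.0215,"ty":-0.034},{"tx":-0.0215,"ty":-0.034},{"tx":-0.0215,"ty":-0.034},{"tx":-0.0215,"ty":-0.034},{"tx":-0.0215,"ty":-0.034},{"tx":-0.0215,"ty":-0.034}]' >/dev/null
python3 drive.py '[{"tx":-0.0094,"ty":-0.0376},{"tx":-0.0094,"ty":-0.0376},{"tx":-0.0094,"ty":-0.0376},{"tx":-0.0094,"ty":-0.0376},{"tx":-0.0094,"ty":-0.0376},{"tx":-0.0094,"ty":-0.0376},{"tx":-0.0094,"ty":-0.0376}]' >/dev/null
python3 drive.py '[{"tx":-0.0094,"ty":-0.0376},{"tx":-0.0094,"ty":-0.0376},{"tx":-0.0094,"ty":-0.0376},{"tx":-0.0094,"ty":-0.0376},{"tx":-0.0094,"ty":-0.0376},{"tx":-0.0094,"ty":-0.0376},{},{}]'
python3 -c "
from h import *
to(.515,-.5,.229,3.0246)
c=vision.read_camera('wrist');cv2.imwrite('pics/w1.png',c['image'][:,:,::-1]);print(np.round(c['pose'],3).tolist())"
```

```text
time: 3.12
tool_pos: [0.511, -0.4993, 0.4022]
tool_rot: [3.14, -0.002, 3.016]
contact_force: [-0.1, 0.9, 0.4]
opening: 0.0005
grip_force: 0.0
d tool [-0.0043 -0.0005  0.1732] pos [ 0.511  -0.4993  0.4022] rot [ 3.1396e+00 -1.9000e-03  3.0162e+00] F [-0.1  0.9  0.4]
  rotvec [ 0.002  -0.0019 -0.0084]
[[0.126, 0.954, 0.272, 0.438], [0.992, -0.122, -0.033, -0.49], [0.002, 0.274, -0.962, 0.384], [0.0, 0.0, 0.0, 1.0]]
```

View pics/w1.png

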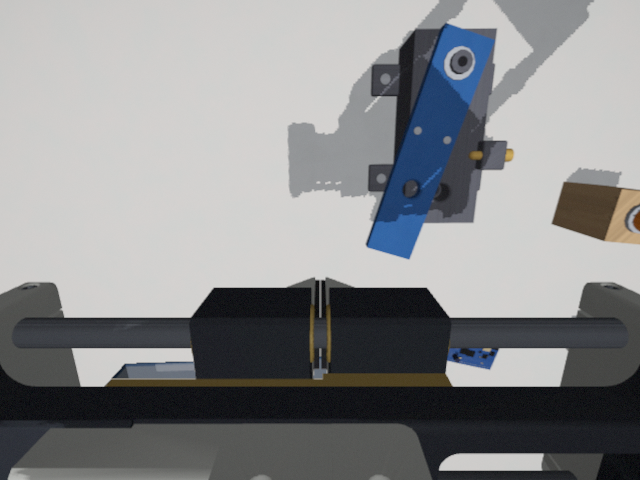

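The wrist view shows the screw at (460,63), arm hole (411,189) and base hole peeking out at (441,192). The space at the arm's -y side is free. I'll descend and push.

```bash
python3 drive.py '[{"tx":-0.001,"tz":0.035,"rz":-0.008},{"tx":-0.001,"tz":0.035},{"tx":-0.001,"tz":0.035},{"tx":-0.001,"tz":0.034},{"tz":0.034},{}]'
python3 drive.py '[{"tx":-0.0018,"ty":0.0097},{"tx":-0.0018,"ty":0.0097},{"tx":-0.0018,"ty":0.0097},{"tx":-0.0018,"ty":0.0097},{"tx":-0.0018,"ty":0.0097},{"tx":-0.0018,"ty":0.0097},{"tx":-0.0018,"ty":0.0097},{}]'
python3 -c "
from h import *
to(.538,-.425,.229)
c=vision.read_camera('scene');cv2.imwrite('pics/s2.png',cv2.resize(c['image'][260:440,300:500,::-1],None,fx=3,fy=3))"
```

```text
time: 3.67
tool_pos: [0.5146, -0.4942, 0.2247]
tool_rot: [3.132, -0.009, 3.03]
contact_force: [-1.9, 0.7, -1.1]
opening: 0.0005
grip_force: 0.0
time: 4.33
tool_pos: [0.5365, -0.4294, 0.232]
tool_rot: [3.14, -0.0, 3.032]
contact_force: [1.3, 0.4, -0.5]
opening: 0.0004
grip_force: 0.0
d tool [-0.001   0.0045  0.003 ] pos [ 0.5365 -0.4294  0.232 ] rot [ 3.1405e+00 -2.0000e-04  3.0316e+00] F [ 1.3  0.4 -0.5]
```

View pics/s2.png

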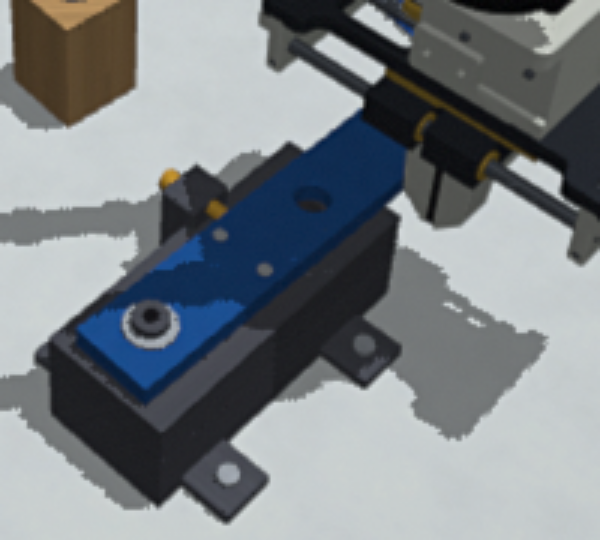

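The arm has nearly reached the plunger, whose tip is at crop (217,209). I'll keep pushing gently.

```bash
for i in 1; do python3 drive.py '[{"tx":-0.0005,"ty":0.0025},{"tx":-0.0005,"ty":0.0025},{}]'; python3 drive.py '[{"ty":0.0025},{"ty":0.0025},{}]'; done
python3 -c "
from h import *
c=vision.read_camera('scene');cv2.imwrite('pics/s3.png',c['image'][:,:,::-1])
b=(lambda H:(H[...,0]>100)&(H[...,0]<125)&(H[...,1]>150)&(H[...,2]>40))(hsv(c));M=np.zeros_like(b);M[300:430,300:480]=b[300:430,300:480]
k=big(M);r=cv2.minAreaRect(np.array([ray(c,*p,.073)*1000 for p in k],np.float32));print(r)"
```

```text
time: 4.63
tool_pos: [0.537, -0.427, 0.2315]
tool_rot: [-3.141, -0.0, 3.029]
contact_force: [-1.1, -1.7, -0.5]
opening: 0.0003
grip_force: 0.6
time: 4.88
tool_pos: [0.5379, -0.422, 0.2317]
tool_rot: [-3.141, 0.001, 3.03]
contact_force: [1.7, -3.2, -0.8]
opening: 0.0005
grip_force: 1.4
((451.8802795410156, -375.792724609375), (49.03997802734375, 197.93911743164062), 83.53536224365234)
```

```bash
python3 drive.py '[{"ty":-0.015},{"ty":-0.015},{"tz":-0.038},{"tz":-0.038},{"tz":-0.038},{"tz":-0.038}]' 0.05 >/dev/null
python3 drive.py '[{"tx":0.0213,"ty":0.0195},{"tx":0.0213,"ty":0.0195},{"tx":0.0213,"ty":0.0195},{},{},{}]'
python3 -c "
from h import *
c=vision.read_camera('wrist');cv2.imwrite('pics/w2.png',c['image'][:,:,::-1])
to(.537,-.199,.3,3.03)
"
```

```text
time: 5.93
tool_pos: [0.4777, -0.3865, 0.3842]
tool_rot: [-3.141, 0.001, 3.03]
contact_force: [0.2, -0.7, -0.6]
opening: 0.0498
grip_force: 0.0
d tool [-0.0377  0.1933  0.0839] pos [ 0.4779 -0.3869  0.384 ] rot [-3.1412e+00  9.0000e-04  3.0298e+00] F [0.7 0.6 0.4]
  rotvec [-0.0004  0.0009 -0.0002]
```

View pics/w2.png

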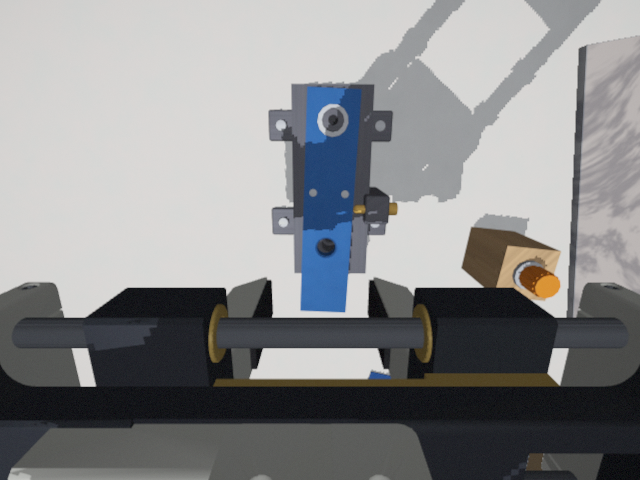

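Arm at the plunger: hole (326,246), screw (333,119), feet bolts (281,125), (380,125), (284,222), head top (546,287).

```bash
cat > m.py <<'E'
from h import *
c=vision.read_camera('wrist')
g=cv2.cvtColor(c["image"],cv2.COLOR_RGB2GRAY);H=hsv(c)
def cen(m,x0,y0,x1,y1):
    M=np.zeros(g.shape,bool);M[y0:y1,x0:x1]=m[y0:y1,x0:x1];k=big(M);(u,v),r=cv2.minEnclosingCircle(k);mm=cv2.moments(k);return np.array([mm["m10"]/mm["m00"],mm["m01"]/mm["m00"]]),r
E
python3 - <<'E'
from m import *
B={}
for nm,m,b,z in(("armhole",g<45,(308,232,344,262),.073),("ring",g>130,(310,100,356,140),.0735),("b1",g>130,(273,117,289,133),.012),("b2",g>130,(372,118,388,134),.012),("b3",g>130,(276,214,292,230),.012),("head",(H[...,0]<20)&(H[...,1]>230)&(H[...,2]>140),(520,260,570,305),.106)):
    p,r=cen(m,*b);B[nm]=ray(c,*p,z);print(nm,np.round(p,1),round(r,1),B[nm].round(4))
def ang(v):return np.arctan2(v[1],v[0])
print("jig yaw b1b3",ang(B["b3"]-B["b1"]),"arm yaw",ang(B["armhole"]-B["ring"]),"len",np.linalg.norm(B["armhole"]-B["ring"]),np.linalg.norm(B["b3"]-B["b1"]))
m=(ray(c,294,272,.06)+ray(c,366,272,.06))/2;print("mid b1b2",(B["b1"]+B["b2"])/2,"far mid",m)
y=ang(B["b3"]-B["b1"])
for p in(B["ring"],): print("base hole",p+.11*np.array([np.cos(y),np.sin(y)]))
E
```

```text
armhole [328.4 248.9] 8.3 [ 0.495  -0.3808]
ring [332.4 119.1] 16.6 [ 0.3834 -0.3657]
b1 [280.5 124.2] 5.8 [ 0.3777 -0.4154]
b2 [380.5 124.9] 4.3 [ 0.3897 -0.3154]
b3 [282.6 222.3] 6.9 [ 0.4779 -0.4278]Traceback (most recent call last):
  File "<stdin>", line 4, in <module>
  File "m.py", line 5, in cen
    M=np.zeros(g.shape,bool);M[y0:y1,x0:x1]=m[y0:y1,x0:x1];k=big(M);(u,v),r=cv2.minEnclosingCircle(k);mm=cv2.moments(k);return np.array([mm["m10"]/mm["m00"],mm["m01"]/mm["m00"]]),r
                                                             ~~~^^^
  File "h.py", line 7, in big
    cs,_=cv2.findContours(m.astype(np.uint8),cv2.RETR_EXTERNAL,cv2.CHAIN_APPROX_NONE);return max(cs,key=cv2.contourArea)[:,0]
                                                                                             ~~~^^^^^^^^^^^^^^^^^^^^^^^^
ValueError: max() iterable argument is empty
```

Run:
```python
from m import *
print(H[287,546],H[282,530])
m=(H[...,0]<20)&(H[...,1]>200)
for t in(H[287,546][2]-25,):
    p,r=cen(m&(H[...,2]>t),520,260,572,305);print(p,r,ray(c,*p,.106))
p,r=cen(H[...,2]<50,308,232,344,262);print(p,r,ray(c,*p,.073))
print(H[246,310:345,2].tolist());print(H[230:265,326,2].tolist())
```

```text
[ 17 196 217] [ 13 206 110]Traceback (most recent call last):
  File "<stdin>", line 5, in <module>
  File "m.py", line 5, in cen
    M=np.zeros(g.shape,bool);M[y0:y1,x0:x1]=m[y0:y1,x0:x1];k=big(M);(u,v),r=cv2.minEnclosingCircle(k);mm=cv2.moments(k);return np.array([mm["m10"]/mm["m00"],mm["m01"]/mm["m00"]]),r
                                                             ~~~^^^
  File "h.py", line 7, in big
    cs,_=cv2.findContours(m.astype(np.uint8),cv2.RETR_EXTERNAL,cv2.CHAIN_APPROX_NONE);return max(cs,key=cv2.contourArea)[:,0]
                                                                                             ~~~^^^^^^^^^^^^^^^^^^^^^^^^
ValueError: max() iterable argument is empty
```

Run:
```python
from m import *
m=(H[...,0]<25)&(H[...,1]>120)&(H[...,2]>180)
p,r=cen(m,520,260,572,305);print(p,r,ray(c,*p,.106))
S=(H[...,1]<190)  # dark hole vs blue top
print(H[246,308:346].tolist());print(H[232:262:2,326].tolist())
```

```text
[548.5531736  286.22026061] 13.089911460876465 [ 0.53829402 -0.19917252]
[[106, 171, 182], [106, 169, 183], [107, 166, 184], [107, 165, 184], [107, 168, 182], [107, 172, 182], [107, 168, 182], [106, 168, 179], [107, 170, 153], [108, 159, 111], [110, 74, 76], [120, 22, 71], [115, 23, 68], [129, 28, 64], [120, 24, 63], [107, 38, 47], [126, 29, 44], [120, 23, 44], [116, 39, 46], [110, 17, 44], [120, 19, 40], [115, 35, 44], [114, 27, 47], [115, 36, 42], [120, 30, 42], [135, 13, 39], [115, 39, 39], [108, 162, 93], [108, 178, 132], [107, 174, 161], [106, 168, 178], [106, 170, 179], [107, 170, 179], [107, 170, 180], [107, 166, 180], [107, 168, 181], [107, 171, 180], [106, 170, 179]]
[[106, 170, 181], [107, 168, 181], [106, 170, 180], [109, 152, 106], [116, 32, 56], [116, 27, 66], [115, 25, 61], [116, 39, 46], [135, 26, 40], [114, 24, 53], [111, 78, 65], [107, 180, 65], [107, 178, 116], [107, 176, 167], [107, 171, 179]]
```

```bash
python3 drive.py '[{"tx":-0.0077,"ty":0.0386},{"tx":-0.0077,"ty":0.0386},{"tx":-0.0077,"ty":0.0386},{"tx":-0.0077,"ty":0.0386},{"tx":-0.0077,"ty":0.0386},{"tz":0.03},{"tz":0.02},{}]' 0.05 >/dev/null; python3 drive.py '[{},{}]'; python3 -c "
from h import *
to(.538,-.1995,.264,3.0298)"
```

```text
time: 6.97
tool_pos: [0.5377, -0.1997, 0.3347]
tool_rot: [-3.141, 0.001, 3.029]
contact_force: [-0.4, 0.0, 0.4]
opening: 0.05
grip_force: 0.0
d tool [-0.0002  0.0002  0.0707] pos [ 0.5377 -0.1997  0.3347] rot [-3.1411e+00  1.4000e-03  3.0291e+00] F [-0.4  0.   0.4]
  rotvec [-0.0005  0.0014 -0.0007]
```

```bash
python3 drive.py '[{"tz":0.024},{"tz":0.024},{"tz":0.022},{},{}]'; python3 drive.py '[{},{},{},{},{},{}]' 0.01 25
```

```text
time: 7.38
tool_pos: [0.5374, -0.1996, 0.2644]
tool_rot: [3.141, 0.0, 3.029]
contact_force: [-0.3, -0.1, 0.9]
opening: 0.0502
grip_force: 0.0
time: 7.88
tool_pos: [0.5374, -0.199, 0.2645]
tool_rot: [-3.141, 0.001, 3.03]
contact_force: [0.1, -1.5, 3.8]
opening: 0.0215
grip_force: 25.0
```

```bash
python3 drive.py '[{"tz":-0.034},{"tz":-0.034},{"tz":-0.034},{"tz":-0.034},{},{}]'
python3 - <<'E'
from h import *
to(.493,-.379,.37,3.03)
o=robot.observe()["tool_pos"]
L=[]
for n in("scene","side"):
    c=vision.read_camera(n);T=np.linalg.inv(c["pose"]);p=T@np.r_[o-[0,0,.22],1];u=int(c["fx"]*p[0]/p[2]+c["cx"]);v=int(c["fy"]*p[1]/p[2]+c["cy"]);print(u,v)
    x0,y0=max(0,u-50),max(0,v-60);L.append(cv2.resize(c["image"][y0:y0+120,x0:x0+100,::-1],None,fx=4,fy=4));print(x0,y0)
cv2.imwrite("pics/p.png",np.hstack(L))
E
```

```text
time: 8.38
tool_pos: [0.5373, -0.1989, 0.4016]
tool_rot: [-3.14, 0.004, 3.03]
contact_force: [-0.5, 0.1, -1.9]
opening: 0.0212
grip_force: 25.0
d tool [ 0.0241 -0.1839  0.0318] pos [ 0.5373 -0.1989  0.4016] rot [-3.1402  0.004   3.0299] F [-0.5  0.1 -1.9]
  rotvec [-0.0014  0.004  -0.0001]
322 203
272 143
350 202
300 142
```

View pics/p.png

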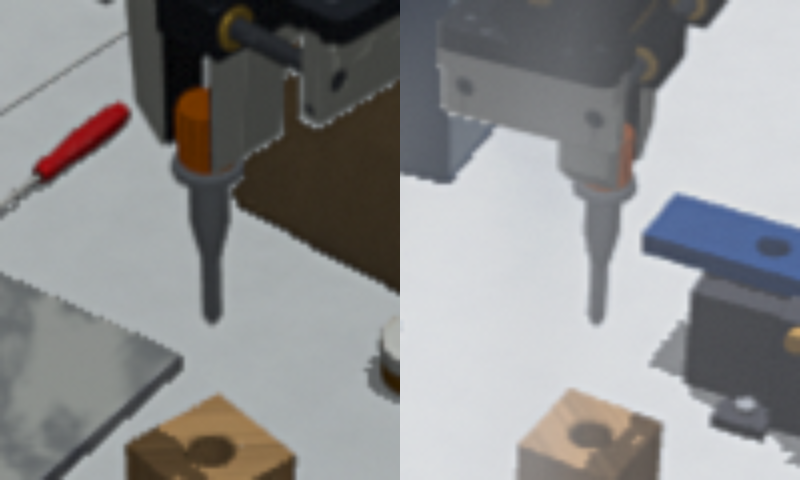

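The pin hangs upright with its tip at scene (325,223.5) and side (349.2,222.5). I triangulate the tip next.

Run:
```python
from h import *
s=vision.read_camera("scene");d=vision.read_camera("side")
for a,b in(((325,223),(349.2,222)),((324.6,187),(351,190.5))):
    P=[np.linalg.inv(c["pose"])[:3] for c in(s,d)]
    x=[np.array([(p[0]-c["cx"])/c["fx"],(p[1]-c["cy"])/c["fy"]]) for p,c in((a,s),(b,d))]
    X=cv2.triangulatePoints(P[0],P[1],x[0],x[1])[:,0];X=X[:3]/X[3];print(X,ray(s,*a,.141),ray(d,*b,.141))
```

```text
[ 0.53878028 -0.20020421  0.14076192] [ 0.54117444 -0.19997462] [ 0.53679168 -0.19793092]
[ 0.53881515 -0.19987469  0.20867864] [ 0.61746931 -0.13867047] [ 0.56186719 -0.29728127]
```

```bash
python3 drive.py '[{"tx":0.005,"ty":-0.0367},{"tx":0.005,"ty":-0.0367},{"tx":0.005,"ty":-0.0367},{"tx":0.005,"ty":-0.0367},{"tx":0.005,"ty":-0.0367},{},{"tz":0.02},{"tz":0.02}]'>/dev/null;python3 drive.py '[{},{}]'
python3 - <<'E'
from h import *
to(.4918,-.3783,.30,3.03)
L=[]
for n,(u,v) in(("scene",(407,310)),("side",(392,190))):
    c=vision.read_camera(n)
    x0,y0=u-50,v-60;L.append(cv2.resize(c["image"][y0:y0+120,x0:x0+100,::-1],None,fx=4,fy=4));print(x0,y0)
cv2.imwrite("pics/p2.png",np.hstack(L))
E
```

```text
time: 9.42
tool_pos: [0.4917, -0.3782, 0.3577]
tool_rot: [3.139, -0.004, 3.03]
contact_force: [0.8, -0.1, -1.1]
opening: 0.0208
grip_force: 25.0
d tool [-0.0003 -0.0003  0.0577] pos [ 0.4917 -0.3782  0.3577] rot [ 3.1385 -0.0037  3.0298] F [ 0.8 -0.1 -1.1]
  rotvec [ 0.0031 -0.0037 -0.0002]
357 250
342 130
```

View pics/p2.png

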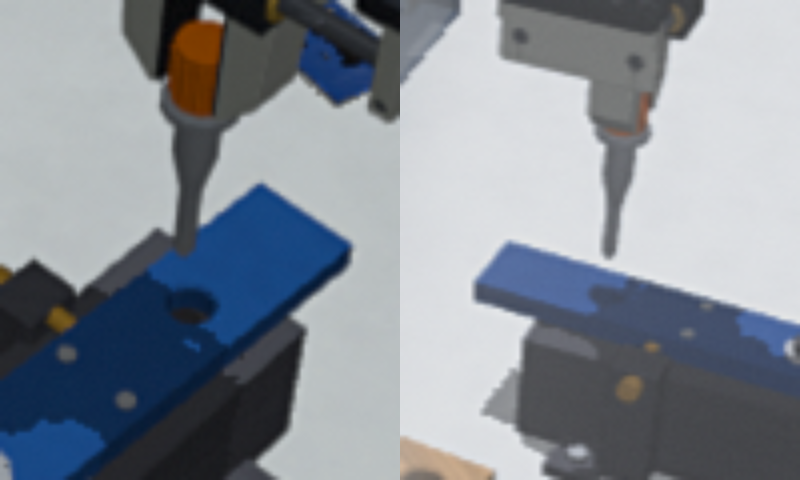

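The pin tip is over the hole in both views. I descend with force checks.

```bash
python3 drive.py '[{"tz":0.009},{"tz":0.009},{"tz":0.009},{"tz":0.009},{}]'|grep -E "pos|rot|force";python3 drive.py '[{"tz":0.005},{"tz":0.005},{"tz":0.005},{},{}]'
```

```text
tool_pos: [0.4915, -0.3781, 0.3211]
tool_rot: [3.139, -0.003, 3.03]
contact_force: [-0.0, 0.4, -1.5]
grip_force: 25.0
time: 10.35
tool_pos: [0.4919, -0.3785, 0.3084]
tool_rot: [3.141, -0.0, 3.03]
contact_force: [0.6, -0.5, -0.8]
opening: 0.0209
grip_force: 25.0
```

```bash
python3 drive.py '[{"tz":0.005},{"tz":0.005},{"tz":0.004},{},{}]'|grep -E "pos|rot|force";python3 drive.py '[{"tz":0.004},{"tz":0.004},{},{}]'
```

```text
tool_pos: [0.4918, -0.3785, 0.2943]
tool_rot: [3.141, -0.0, 3.03]
contact_force: [0.0, 0.3, -1.0]
grip_force: 25.0
time: 11.1
tool_pos: [0.4919, -0.3788, 0.2866]
tool_rot: [-3.141, 0.0, 3.03]
contact_force: [0.1, -2.9, -0.5]
opening: 0.0213
grip_force: 25.0
```

```bash
python3 drive.py '[{"tz":0.002},{"tz":0.002},{},{}]'|grep -E "pos|rot|force";python3 drive.py '[{"tz":0.002},{"tz":0.001},{},{}]'
```

```text
tool_pos: [0.4919, -0.3787, 0.2825]
tool_rot: [-3.141, 0.0, 3.03]
contact_force: [0.8, -3.9, -1.0]
grip_force: 25.0
time: 11.77
tool_pos: [0.4919, -0.3785, 0.2796]
tool_rot: [3.142, 0.0, 3.03]
contact_force: [0.4, -4.3, -2.4]
opening: 0.0215
grip_force: 25.0
```

```bash
python3 drive.py '[{},{},{},{},{},{},{}]' 0.05; python3 drive.py '[{"tz":-0.02},{"tz":-0.03},{"tz":-0.03},{},{}]'
python3 - <<'E'
from h import *
L=[]
for n,(u,v) in(("scene",(410,320)),("side",(392,190))):
    c=vision.read_camera(n)
    x0,y0=u-50,v-60;L.append(cv2.resize(c["image"][y0:y0+120,x0:x0+100,::-1],None,fx=4,fy=4))
cv2.imwrite("pics/p3.png",np.hstack(L))
E
```

```text
time: 12.35
tool_pos: [0.4919, -0.3783, 0.2797]
tool_rot: [3.141, -0.0, 3.03]
contact_force: [0.4, -0.8, 0.2]
opening: 0.05
grip_force: 0.0
time: 12.77
tool_pos: [0.4921, -0.3786, 0.3617]
tool_rot: [-3.139, 0.003, 3.03]
contact_force: [-1.0, 0.2, 0.1]
opening: 0.05
grip_force: 0.0
```

View pics/p3.png

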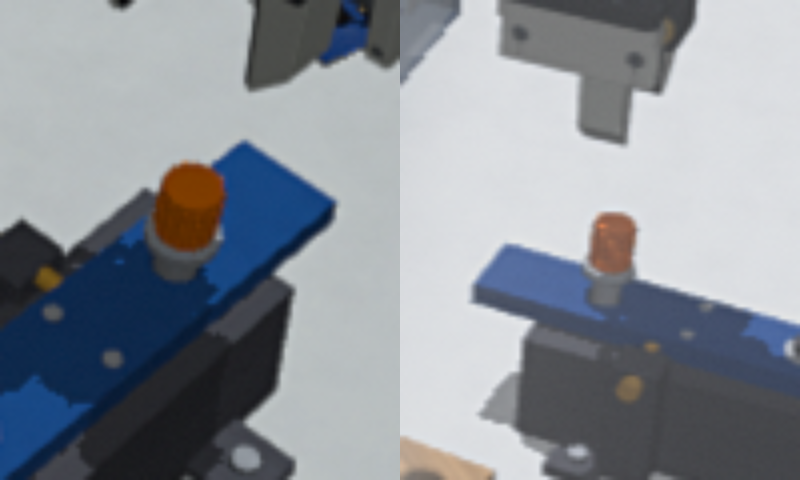

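The pin stands upright, collar a bit above the arm. I close the fingers and press.

```bash
python3 drive.py '[{"tx":-0.001},{},{},{},{},{},{},{}]' 0 10|grep opening; python3 drive.py '[{"tz":0.02},{"tz":0.02},{"tz":0.01},{"tz":0.005},{"tz":0.004},{},{}]';python3 drive.py '[{"tz":0.002},{"tz":0.002},{"tz":0.002},{}]'
```

```text
opening: 0.0025
time: 14.12
tool_pos: [0.4931, -0.3788, 0.3014]
tool_rot: [-3.141, 0.001, 3.03]
contact_force: [0.8, 0.8, -0.3]
opening: 0.0008
grip_force: 0.0
time: 14.45
tool_pos: [0.4929, -0.3786, 0.2946]
tool_rot: [3.141, 0.0, 3.03]
contact_force: [-0.0, -0.0, 0.8]
opening: 0.0005
grip_force: 0.3
```

```bash
python3 drive.py '[{"tz":0.002},{"tz":0.002},{}]'|grep -E "pos|force";python3 drive.py '[{"tz":0.002},{"tz":0.002},{}]'|grep -E "pos|force";python3 drive.py '[{"tz":0.002},{"tz":0.002},{}]'|grep -E "pos|force"
```

```text
tool_pos: [0.4933, -0.378, 0.2915]
contact_force: [1.0, 4.5, 4.2]
grip_force: 2.2
tool_pos: [0.493, -0.3783, 0.2866]
contact_force: [0.2, 0.9, 2.5]
grip_force: 1.2
tool_pos: [0.4928, -0.3786, 0.2821]
contact_force: [0.3, 0.4, 1.4]
grip_force: 0.6
```

```bash
python3 drive.py '[{"tz":0.001},{"tz":0.001},{}]'|grep -E "pos|force";python3 drive.py '[{"tz":0.001},{"tz":0.001},{}]'|grep -E "pos|force"
```

```text
tool_pos: [0.493, -0.3786, 0.2817]
contact_force: [-0.8, 2.7, 8.5]
grip_force: 4.2
tool_pos: [0.4931, -0.3784, 0.2814]
contact_force: [-2.8, 5.4, 18.4]
grip_force: 9.0
```

```bash
python3 drive.py '[{"tz":0.001},{},{}]'|grep -E "pos|force";python3 drive.py '[{"tz":-0.01},{"tz":-0.03},{"tz":-0.03},{"tz":-0.03},{},{}]'|grep -E "time|pos|force"
python3 - <<'E'
from h import *
L=[]
for n,(u,v) in(("scene",(410,320)),("side",(392,190))):
    c=vision.read_camera(n)
    x0,y0=u-50,v-60;L.append(cv2.resize(c["image"][y0:y0+120,x0:x0+100,::-1],None,fx=4,fy=4))
cv2.imwrite("pics/p4.png",np.hstack(L))
E
```

```text
tool_pos: [0.4931, -0.3783, 0.2812]
contact_force: [-2.8, 7.7, 23.2]
grip_force: 11.4
time: 16.45
tool_pos: [0.4928, -0.379, 0.3793]
contact_force: [0.4, -0.4, -0.6]
grip_force: 0.0
```

View pics/p4.png

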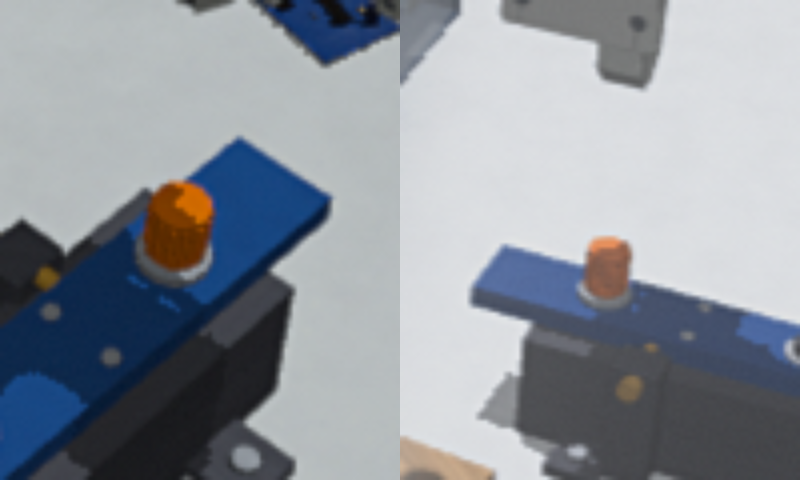

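The collar sits flat on the arm, the pin is upright, and the robot is clear of everything.

```bash
python3 -c "
from cell import robot, vision
print(robot.hand_in())"
```

```text
the job is handed in; nothing more can be done
None
```

I handed the job in at about 16.5 s: the pin stood released in both holes, then went home under about 23 N with its collar flat on the arm; the pot, board and screwdriver were never touched, and no verdict was returned.

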